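# Refit the control knob on its D-shaft and turn it to off

### The job

The red knob has come off the green machine control box. Put it back on the bare D-shaft: press it lightly and turn it slowly until it drops fully home on the panel, then turn the fitted knob anticlockwise to its off stop, so that its white pointer is at the red mark, and let go. Never force it, and leave the black cap, the brass gear and the blue-taped tin where they are.

Things in the scene. Friction and masses are not known exactly. Their poses are not given: they have to be found in the camera images.
- red_knob: Loose red bar-shaped knob, 48 mm long (its x), 28 mm wide (its y; two flat sides to grip), 38 mm tall, about 70 g; starts upright on the mat, open end down. Origin: centre of its underside, on the bore axis; z up. A white pointer line runs along the top towards +x and down the +x end. From below: a roughly round bore 17 mm across, 26 mm deep, with a key inside.
- knob_key (a point): Middle of the lower face of the key in the knob's bore, 10 mm above the underside, 6 mm towards the pointer. From here up the key fills the pointer side of the bore (key face 3.2 mm from the axis). The knob slides right down only when the shaft's flat faces the pointer within about 10 degrees; otherwise it stops with its underside 14 mm above the panel and can be turned on the shaft's tip.
- pointer (a point): The pointer end of the red knob at its lower edge, 24 mm from the bore axis along the knob's +x.
- control_box: Green control box, fixed, 200 mm (its x) by 160 mm (its y), dark top panel 60 mm above the bench; a grey strip 40 mm deep along the +x edge stands 18 mm (its lamps 23 mm) above the panel. Origin: centre of its underside, z up. The shaft stands upright 30 mm from the centre towards -x. More than 40 N between the knob and the box or shaft is too rough.
- shaft_top (a point): Centre of the tip of the steel D-shaft, 24 mm above the panel: 16 mm diameter, one flat 2.2 mm from the axis along its whole length, last 1.8 mm tapered to 14 mm diameter. At the start the flat faces 0.45 to 2.2 rad clockwise (from above) of the off mark; not measured, to be found by feel or eye.
- shaft_foot (a point): Where the shaft's axis meets the panel; the knob's origin is here when home. The shaft turns against friction of about 0.06 N m and stays where left; a push of 4 to 10 N on the knob does not drag it round during the search. It turns from the off stop (flat and fitted pointer towards the off mark) up to 2.8 rad clockwise.
- off_mark (a point): Inner end of the red off mark painted on the panel (a 20 x 6 mm radial bar), 26 mm from the shaft axis, towards the box's -x. With the knob home and at off, the pointer's end is just inside this point.
- black_cap: Loose round black plastic cap, 42 mm in diameter, 30 mm tall, on the mat; leave alone. Origin: centre of underside.
- brass_gear: Loose brass gear, 46 mm in diameter, 16 mm tall, on the mat; leave alone. Origin: centre of underside.
- blue_tin: Loose square metal tin with blue tape, 75 x 75 x 130 mm, behind the mat; leave alone. Origin: centre of underside.
- mat: Fixed grey plastic mat, 150 mm (its x) by 320 mm (its y), 4 mm thick; the knob, cap and gear stand on it in any order about 100 mm apart. Origin: centre of underside.
Mind the look-alikes: they are no part of the job. Of the things that look like the red_knob, take the one that is farthest from the robot's base at the start.

How it is judged:
By the outcome, as a careful person would: the job done as asked, in the order asked, and still so for the second after the job is handed in, with the robot touching nothing.
It also fails if it takes over 72 s, if anything falls off the work surface, if the arm or the gripper's body presses on something with over 40 N, if the wrist force passes 120 N, or if a joint passes its speed limit or range.

### The arm

A 6-joint arm with a two-finger parallel gripper is mounted at the origin on the work surface. World frame = base frame: x ahead of the robot, y to its left, z up, the work surface at z = 0. Lengths are in m, angles in rad, forces in N, time in s.
With the tool pointing down it reaches from about 0.375 to 0.9 m from the base axis. Payload 3.1 kg.
Tool frame: the origin (TCP) lies between the finger pads; the fingertips stand 17 mm ahead of it and the grasp point (between the pads) lies 2 mm behind it (robot.nose_length is the distance from the TCP to the fingertips, in m); z points along the fingers, x is the direction in which the jaws open and shut, and the axes are right-handed (so a half turn about z gives the same grasp; the last joint's range is limited). The gripper opens to 85 mm and grips with 20 to 120 N. Pads are 22 mm wide; open, the fingers measure 114 mm over their backs; the gripper's body (76 mm by 85 mm) begins 54 mm behind the grasp point. The pads swing forward as they close: fully open they stand 13 mm farther back than shut.
Start: joints at [1.006, 0.527, 1.433, -0, 1.181, -0.178], TCP at [0.235, 0.579, 0.248] pointing down, gripper open.
Joint ranges: [-3.08, 3.08], [-0.75, 2.2], [0.22, 2.44], [-1.43, 4.57], [0, 2.65], [-2.85, 2.85]. Speed limits (rad/s): [2.79, 2.79, 3.14, 3.14, 3.14, 3.14].

### API

Orientations are given as a rotation vector (axis times angle).
In Python, from rig import robot, snapshot, calibration, workorder, look_for, silhouettes, landmark_of gives the robot as it stands. The module is installed in compiled form; this text tells all that it offers.
- The arm moves only by the tool arm_command, never from a script. Its argument "commands" is a list of rows, each an object with "grip": the gripper's target within -1 to 1 (fully open at 1, half-way at 0, shut at -1); "xyz": the shift along the tool's x, y, z in m, a list of three; "yaw": the turn about the tool's z in degrees. A call has 1 to 10 rows; each row shifts and turns the pose as measured when the row begins, along the tool's axes as they then stand; what a row does not reach is not made up. A row lasts 1/12 s, in which the tool goes at most 41.7 mm and 7.16 degrees, less where a joint would pass 70% of its speed; a pose out of reach is approached as far as the arm can. A call with a gripper value outside its range is refused whole. The fingers move at their own pace and stop on an object; "force" is the grip in N (left out, the last holds). Time passes only in rows, so rows that do not move let the fingers close. It gives the time, the measured TCP pose, the force and the opening at its end, in the units of the state.
- robot.observe(): the state, without advancing time (a new reading comes with each control period).
- snapshot(name): name is "scene" or "top"; returns (picture, depth): 420x560x3 uint8, blue, green, red; 420x560 float32, m along the optical axis (not along the pixel's ray), 0 where there is no reading.
- calibration(name): a dict with "mtx" (3x3 intrinsics, pixels), "eye" and "orientation" of the camera in the world. Camera axes: x right, y down, z forward; pixel columns grow to the right and rows downward; lengths in m; the calibration is good to about 2 mm. A picture is of the moment at which its call begins. calibration takes no time and is no camera call.
- workorder.finish_job(): hands the job in, once; it reports no verdict.
Trained networks look in the newest picture that a camera, given by its name, has taken for a name from the list of things; names that differ only in an ending like _2 or _b are one class to them, and where a whole thing is asked for, a point or a joint stands for the part that bears it (a point fixed in the world has none). Each returns a list of dicts, best first, with "confidence" (0 to 1); they miss things now and then, are a little off and sometimes report something else, mostly with a low value. They report only what shows in the picture. A call takes as long as a camera call. They do not tell look-alikes from the thing itself.
- look_for(camera, name): "xyz" ([x, y, z] in m, in world coordinates, good to about 4 mm: the middle of the surface that is visible of it).
- silhouettes(camera, name): "mask" (420x560 bool, what is visible of it).
- landmark_of(camera, name): "xyz" ([x, y, z] in m, in world coordinates, good to about 4 mm: a listed point, or the origin of a listed thing).
The state is a dict: "time_s": time; "qpos": joint angles; "qd": joint speeds; "effort": joint torques, N m; "tool_pos": TCP position; "tcp_rot": TCP orientation; "wrist_force": force on the tool from outside, world axes, zero at the start; "wrist_torque": the same for the moment, N m; "grip_width": finger opening in m.
Only numpy, scipy, OpenCV 4.12 (cv2) and the standard library are available. Lean on these libraries where they do the work, as an engineer would, in place of code of your own. Each camera call takes 0.05 s, during which the arm holds its last target. There are 200 camera calls.

## Working session

There is one attempt and no reset: what is moved stays moved. The work goes in short steps, Python scripts to look and compute and a tool call to move; the robot and the scene stay as the last step left them, time stands still between calls to the robot, and variables do not carry over. Pictures are saved under pics/ and viewed, about 8 in all and at most 12, crops included, and the job is handed in when it is done.

Besides the shell and the picture viewer there is one more tool, called after ">>>" by a JSON object that holds its "name" and its "arguments", one argument or row to a line. arm_command: Moves the arm, as the interface text tells. Its arguments: {"type":"object","properties":{"commands":{"type":"array","items":{"type":"object","properties":{"grip":{"type":"number"},"xyz":{"type":"array","items":{"type":"number"}},"yaw":{"type":"number"}}}},"force":{"type":"number"}},"required":["commands"]}

```bash
mkdir -p pics
cat > h.py <<'E'
import numpy as np, cv2
from scipy.spatial.transform import Rotation as R
from rig import robot, snapshot, calibration, workorder, look_for, silhouettes, landmark_of
def cam(n):
    c=calibration(n); o=np.array(c['orientation'],float)
    Rm=o if o.shape==(3,3) else R.from_rotvec(o).as_matrix()
    return np.array(c['mtx']),np.array(c['eye']),Rm
def proj(n,p):
    K,e,Rm=cam(n); q=K@(Rm.T@(np.array(p)-e)); return q[:2]/q[2]
def cloud(n,d):
    K,e,Rm=cam(n); v,u=np.indices(d.shape)
    r=np.stack([(u-K[0,2])/K[0,0],(v-K[1,2])/K[1,1],np.ones(d.shape)],-1)*d[...,None]
    return r@Rm.T+e
def plane(n,u,v,z):
    K,e,Rm=cam(n); r=Rm@np.linalg.solve(K,[u,v,1]); return e+r*(z-e[2])/r[2]
E
python3 - <<'E'
from h import *
print(calibration('top'),calibration('scene'))
for n in ('scene','top'):
    im,d=snapshot(n); cv2.imwrite(f'pics/{n}0.png',im); np.save(f'd_{n}.npy',d)
    for k in ('red_knob','black_cap','brass_gear','control_box'):
        for r in look_for(n,k): print(n,k,r['xyz'],round(r['confidence'],2),proj(n,r['xyz']).round())
    for k in ('red_knob','pointer','shaft_top','shaft_foot','off_mark','control_box','mat'):
        for r in landmark_of(n,k): print(n,'LM',k,np.round(r['xyz'],4),round(r['confidence'],2),proj(n,r['xyz']).round())
print(robot.observe())
E
```

```text
{'mtx': array([[441.68675183,   0.        , 269.10528538],
       [  0.        , 441.68675183, 215.93105013],
       [  0.        ,   0.        ,   1.        ]]), 'eye': array([0.45668699, 0.04845398, 0.9154615 ]), 'orientation': array([-2.16263721,  2.19160481, -0.09874781])} {'mtx': array([[430.31035781,   0.        , 279.93875229],
       [  0.        , 430.31035781, 207.365966  ],
       [  0.        ,   0.        ,   1.        ]]), 'eye': array([ 0.7985908 , -0.32163616,  0.64961455]), 'orientation': array([-2.35506006, -0.81184669,  0.26647148])}
scene red_knob [0.522, 0.071, 0.0397] 0.95 [288. 209.]
scene red_knob [0.3941, 0.1975, 0.0322] 0.72 [276. 143.]
scene red_knob [0.3874, 0.0825, 0.0347] 0.69 [236. 173.]
scene red_knob [0.2672, 0.2117, 0.0251] 0.65 [234. 118.]
scene red_knob [0.5347, 0.2668, 0.0193] 0.54 [350. 159.]
scene brass_gear [0.5353, 0.2657, 0.018] 0.71 [350. 160.]
scene control_box [0.5175, -0.178, 0.0604] 0.82 [185. 302.]
scene control_box [0.5502, 0.1716, 0.0254] 0.48 [331. 188.]
scene LM red_knob [ 0.3845  0.2033 -0.0018] 0.97 [274. 152.]
scene LM red_knob [
[... 2042 characters left out ...]
0.4694 -0.1607  0.0605] 0.26 [377. 247.]
{'time_s': 1.2, 'qpos': array([ 1.00649035e+00,  5.27472949e-01,  1.43271918e+00,  2.58362803e-06,
        1.18137477e+00, -1.78539413e-01]), 'qd': array([ 0.0008934 ,  0.00039775,  0.00080232, -0.00117989,  0.00162883,
        0.00095112]), 'effort': array([-2.18349765e-04, -4.42326093e+01, -1.78418827e+01, -2.74052682e-04,
        9.42416009e-04, -3.96100586e-05]), 'tool_pos': array([0.23514983, 0.57904967, 0.24832092]), 'tcp_rot': array([-2.60606368e+00, -1.75441092e+00, -3.55257783e-05]), 'wrist_force': array([-0.11889868, -0.55582495,  0.45669285]), 'wrist_torque': array([-0.02004443,  0.06537583,  0.02189195]), 'grip_width': 0.08490958062928272}
```

Run:
```python
from h import *
im=cv2.imread('pics/scene0.png'); 
c=cv2.resize(cv2.imread('pics/top0.png')[180:300,140:440],None,fx=2.66,fy=2.66,interpolation=cv2.INTER_CUBIC)
cv2.imwrite('pics/a.png',c)
```

```text
(no output)
```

View pics/top0.png

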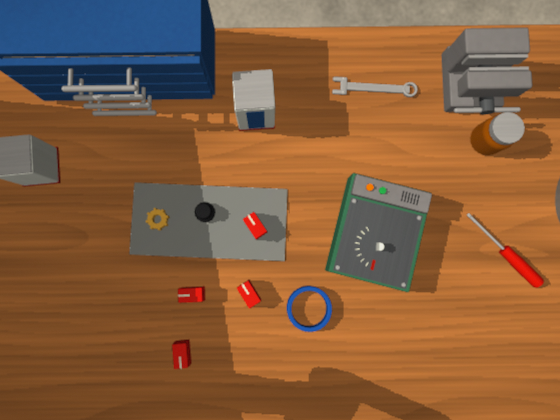

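View pics/a.png

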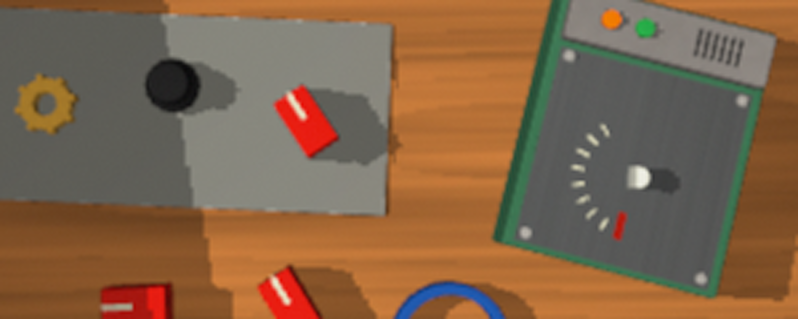

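Run:
```python
from h import *
for n in ('top','scene'):
    im=cv2.imread(f'pics/{n}0.png'); d=np.load(f'd_{n}.npy'); P=cloud(n,d)
    hsv=cv2.cvtColor(im,cv2.COLOR_BGR2HSV).astype(int)
    near=np.hypot(P[...,0]-.515,P[...,1]-.076)<.05
    m=near&(P[...,2]>.036)
    Q=P[m]; r=cv2.minAreaRect((Q[:,:2]*1000).astype(np.float32))
    print(n,'knob top',m.sum(),Q.mean(0).round(4),r)
    w=m&(hsv[...,1]<110); print(' white',P[w].mean(0).round(4),w.sum())
    c=np.array([.471,-.16]); nb=np.hypot(P[...,0]-c[0],P[...,1]-c[1])<.02
    s=nb&(P[...,2]>.078); Q=P[s]; print(' shaft',s.sum(),Q.mean(0).round(4),Q.min(0).round(4),Q.max(0).round(4))
    nb=np.hypot(P[...,0]-c[0],P[...,1]-c[1])<.06
    red=nb&((hsv[...,0]<8)|(hsv[...,0]>172))&(hsv[...,1]>150)&(hsv[...,2]>80); print(' mark',red.sum(),P[red].mean(0).round(4)); 
    r=cv2.minAreaRect((P[red][:,:2]*1000).astype(np.float32)); print(r)
    pan=(np.abs(P[...,2]-.06)<.004)&(np.hypot(P[...,0]-.5,P[...,1]+.168)<.16)
    print(' panel z',np.median(P[pan][:,2])); 
    g=(hsv[...,0]>60)&(hsv[...,0]<90)&(hsv[...,1]>90)&(np.hypot(P[...,0]-.5,P[...,1]+.168)<.16)&(P[...,2]>.055)|pan
    print(' box',cv2.minAreaRect((P[g][:,:2]*1000).astype(np.float32)))
    u,v=proj(n,[.471,-.16,.075]).astype(int)
    cv2.imwrite(f'pics/s_{n}.png',cv2.resize(im[v-24:v+24,u-30:u+30],None,fx=6,fy=6,interpolation=cv2.INTER_CUBIC))
cv2.imwrite('pics/b.png',np.hstack([cv2.imread('pics/s_top.png'),cv2.imread('pics/s_scene.png')]))
```

```text
top knob top 333 [0.5176 0.0746 0.0422] ((517.6890869140625, 74.61787414550781), (47.457340240478516, 27.02410316467285), 33.002384185791016)
 white [0.5277 0.0782 0.0424] 33
 shaft 41 [ 0.4718 -0.1637  0.0838] [ 0.4652 -0.1693  0.0804] [ 0.4786 -0.1595  0.0876]
 mark 29 [ 0.4358 -0.1514  0.0617]
((435.9817199707031, -151.42340087890625), (6.000394821166992, 18.123680114746094), 75.53828430175781)
 panel z 0.06060502155889497
 box ((500.47802734375, -169.78265380859375), (160.38818359375, 199.9108428955078), 74.58032989501953)
scene knob top 353 [0.5179 0.0731 0.0411] ((516.8482055664062, 74.53099060058594), (47.974918365478516, 29.962305068969727), 32.90949249267578)
 white [0.5232 0.0795 0.0417] 29
 shaft 66 [ 0.4719 -0.1644  0.0829] [ 0.4639 -0.1693  0.078 ] [ 0.4794 -0.1595  0.0861]
 mark 38 [ 0.4362 -0.1514  0.0603]
((435.8153991699219, -151.32601928710938), (5.697464942932129, 17.127870559692383), 73.84232330322266)
 panel z 0.05985273567308835
 box ((499.95013427734375, -169.7646484375), (159.9210662841797, 200.78079223632812), 74.79855346679688)
```

View pics/b.png

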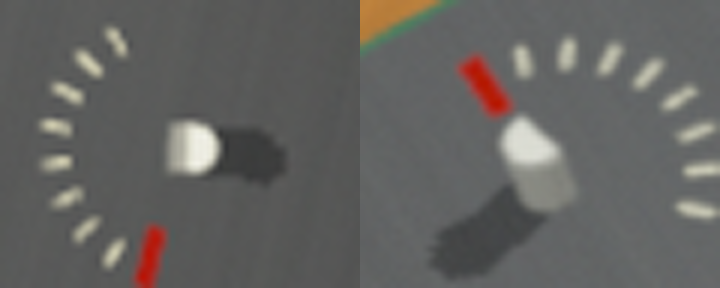

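Red-knob look-alikes in the top picture are at (255,226) on the mat, (248,293), (191,295) and (181,354). The one at (255,226) is farthest from the base, at 0.52 m, and it stands on the mat, so I take that one. In the crop its pointer heads up-left, about 33° in the world. The shaft is at (378,246), and its flat faces image-left, about +y.

>>> {"name": "arm_command", "arguments": {
  "commands": [
    {"xyz": [-0.0225, 0.028, 0.006], "yaw": 0, "grip": 1},
    {"xyz": [-0.0225, 0.028, 0.006], "yaw": 0, "grip": 1},
    {"xyz": [-0.0225, 0.028, 0.006], "yaw": 0, "grip": 1},
    {"xyz": [-0.0225, 0.028, 0.006], "yaw": 0, "grip": 1},
    {"xyz": [-0.0225, 0.028, 0.006], "yaw": 0, "grip": 1},
    {"xyz": [-0.0225, 0.028, 0.006], "yaw": 0, "grip": 1},
    {"xyz": [-0.0225, 0.028, 0.006], "yaw": 0, "grip": 1},
    {"xyz": [-0.0225, 0.028, 0.006], "yaw": 0, "grip": 1},
    {"xyz": [-0.0225, 0.028, 0.006], "yaw": 0, "grip": 1},
    {"xyz": [-0.0225, 0.028, 0.006], "yaw": 0, "grip": 1}
  ]
}}

```text
time_s: 2.03
tool_pos: [0.4167, 0.2637, 0.1875]
tcp_rot: [-2.588, -1.772, -0.024]
wrist_force: [0.4, 0.0, -0.1]
grip_width: 0.0853
```

>>> {"name": "arm_command", "arguments": {
  "commands": [
    {"xyz": [0, 0, 0], "yaw": 7.1, "grip": 1},
    {"xyz": [0, 0, 0], "yaw": 7.1, "grip": 1},
    {"xyz": [0, 0, 0], "yaw": 7.1, "grip": 1},
    {"xyz": [0, 0, 0], "yaw": 7.1, "grip": 1},
    {"xyz": [0, 0, 0], "yaw": 7.1, "grip": 1},
    {"xyz": [0, 0, 0], "yaw": 7.1, "grip": 1},
    {"xyz": [0, 0, 0], "yaw": 7.1, "grip": 1},
    {"xyz": [0, 0, 0], "yaw": 7.1, "grip": 1},
    {"xyz": [0, 0, 0], "yaw": 7.1, "grip": 1},
    {"xyz": [0, 0, 0], "yaw": 7.1, "grip": 1}
  ]
}}

```text
time_s: 2.87
tool_pos: [0.4247, 0.2547, 0.1876]
tcp_rot: [-3.128, 0.085, -0.021]
wrist_force: [0.1, -0.4, 0.1]
grip_width: 0.0852
```

```bash
cat >> h.py <<'E'
def st():
    s=robot.observe(); M=R.from_rotvec(s['tcp_rot']).as_matrix()
    print('t',round(s['time_s'],2),'tcp',s['tool_pos'].round(4),'psi',round(np.degrees(np.arctan2(M[1,0],M[0,0])),1),'tilt',M[:,2].round(3),'F',np.round(s['wrist_force'],1),'T',np.round(s['wrist_torque'],2),'w',round(s['grip_width'],4),'q',s['qpos'].round(2))
    return s,M
def to(p,psi):
    s,M=st(); dy=(np.degrees(np.arctan2(M[1,0],M[0,0]))-psi+180)%360-180
    d=M.T@(np.array(p)-s['tool_pos']); print('shift',d.round(4),'yaw',round(dy,1))
E
python3 -c "
from h import *
to([.5175,.0746,.12],-57)"
```

```text
t 2.87 tcp [0.4247 0.2547 0.1876] psi -3.1 tilt [ 0.014  0.012 -1.   ] F [ 0.1 -0.4  0.1] T [ 0.03 -0.01 -0.  ] w 0.0852 q [0.31 0.44 1.83 0.01 0.86 0.36]
shift [0.1016 0.1756 0.0667] yaw 53.9
```

>>> {"name": "arm_command", "arguments": {
  "commands": [
    {"xyz": [0.017, 0.029, 0.009], "yaw": 0, "grip": 1},
    {"xyz": [0.017, 0.029, 0.009], "yaw": 0, "grip": 1},
    {"xyz": [0.017, 0.029, 0.009], "yaw": 0, "grip": 1},
    {"xyz": [0.017, 0.029, 0.009], "yaw": 0, "grip": 1},
    {"xyz": [0.017, 0.029, 0.009], "yaw": 0, "grip": 1},
    {"xyz": [0.017, 0.029, 0.009], "yaw": 0, "grip": 1}
  ]
}}

```text
time_s: 3.37
tool_pos: [0.5212, 0.0765, 0.1342]
tcp_rot: [-3.124, 0.073, -0.034]
wrist_force: [-0.5, -0.2, -0.3]
grip_width: 0.0852
```

>>> {"name": "arm_command", "arguments": {
  "commands": [
    {"xyz": [0, 0, 0], "yaw": 7, "grip": 1},
    {"xyz": [0, 0, 0], "yaw": 7, "grip": 1},
    {"xyz": [0, 0, 0], "yaw": 7, "grip": 1},
    {"xyz": [0, 0, 0], "yaw": 7, "grip": 1},
    {"xyz": [0, 0, 0], "yaw": 7, "grip": 1},
    {"xyz": [0, 0, 0], "yaw": 7, "grip": 1},
    {"xyz": [0, 0, 0], "yaw": 7, "grip": 1},
    {"xyz": [0, 0, 0], "yaw": 5, "grip": 1}
  ]
}}

```text
time_s: 4.03
tool_pos: [0.5293, 0.0662, 0.1326]
tcp_rot: [-2.721, 1.518, -0.029]
wrist_force: [0.7, -0.7, 0.3]
grip_width: 0.0854
```

```bash
python3 -c "
from h import *
to([.5175,.0746,.026],-57)"
```

```text
t 4.03 tcp [0.5293 0.0662 0.1326] psi -58.3 tilt [ 0.029  0.013 -0.999] F [ 0.7 -0.7  0.3] T [-0.   -0.03  0.01] w 0.0854 q [-0.09  0.57  1.79  0.02  0.76  0.91]
shift [-0.0137  0.009   0.1063] yaw -1.3
```

>>> {"name": "arm_command", "arguments": {
  "commands": [
    {"xyz": [-0.005, 0.003, 0.015], "yaw": -0.5, "grip": 1},
    {"xyz": [-0.005, 0.003, 0.015], "yaw": -0.5, "grip": 1},
    {"xyz": [-0.003, 0.002, 0.015], "yaw": 0, "grip": 1},
    {"xyz": [0, 0, 0.01], "yaw": 0, "grip": 1},
    {"xyz": [0, 0, 0], "yaw": 0, "grip": 1}
  ]
}}

```text
time_s: 4.45
tool_pos: [0.5212, 0.0734, 0.0775]
tcp_rot: [-2.728, 1.498, -0.042]
wrist_force: [0.6, 0.2, 0.9]
grip_width: 0.0852
```

```bash
python3 -c "
from h import *
to([.5175,.0746,.026],-57)"
```

```text
t 4.45 tcp [0.5212 0.0734 0.0775] psi -57.5 tilt [ 0.038  0.013 -0.999] F [0.6 0.2 0.9] T [-0.03 -0.04  0.01] w 0.0852 q [-0.08  0.66  1.84  0.03  0.61  0.9 ]
shift [-0.0035  0.0044  0.0514] yaw -0.5
```

>>> {"name": "arm_command", "arguments": {
  "commands": [
    {"xyz": [0, 0, -0.04], "yaw": 0, "grip": 1},
    {"xyz": [0, 0, 0], "yaw": 0, "grip": 1},
    {"xyz": [0, 0, 0], "yaw": 0, "grip": 1}
  ]
}}

```text
time_s: 4.7
tool_pos: [0.519, 0.0727, 0.1142]
tcp_rot: [-2.732, 1.5, -0.028]
wrist_force: [-0.0, -0.3, -0.2]
grip_width: 0.0855
```

>>> {"name": "arm_command", "arguments": {
  "commands": [
    {"xyz": [0, 0, 0.005], "yaw": 0, "grip": 1},
    {"xyz": [0, 0, 0.005], "yaw": 0, "grip": 1},
    {"xyz": [0, 0, 0.005], "yaw": 0, "grip": 1},
    {"xyz": [0, 0, 0.005], "yaw": 0, "grip": 1},
    {"xyz": [0, 0, 0.005], "yaw": 0, "grip": 1},
    {"xyz": [0, 0, 0.005], "yaw": 0, "grip": 1},
    {"xyz": [0, 0, 0.005], "yaw": 0, "grip": 1},
    {"xyz": [0, 0, 0.005], "yaw": 0, "grip": 1}
  ]
}}

```text
time_s: 5.37
tool_pos: [0.5226, 0.0729, 0.0723]
tcp_rot: [-2.729, 1.499, -0.037]
wrist_force: [-0.1, 1.3, 0.3]
grip_width: 0.0854
```

```bash
python3 -c "
from h import *
to([.5175,.0746,.026],-57)"
```

```text
t 5.37 tcp [0.5226 0.0729 0.0723] psi -57.6 tilt [ 0.034  0.013 -0.999] F [-0.1  1.3  0.3] T [ 0.03 -0.   -0.01] w 0.0854 q [-0.08  0.67  1.84  0.03  0.6   0.9 ]
shift [-0.0045  0.005   0.0461] yaw -0.6
```

>>> {"name": "arm_command", "arguments": {
  "commands": [
    {"xyz": [0, 0, -0.041], "yaw": 0, "grip": 1},
    {"xyz": [0, 0, 0], "yaw": 0, "grip": 1},
    {"xyz": [0, 0, 0.006], "yaw": 0, "grip": 1},
    {"xyz": [0, 0, 0.006], "yaw": 0, "grip": 1},
    {"xyz": [0, 0, 0.006], "yaw": 0, "grip": 1},
    {"xyz": [0, 0, 0.006], "yaw": 0, "grip": 1},
    {"xyz": [0, 0, 0.006], "yaw": 0, "grip": 1},
    {"xyz": [0, 0, 0.006], "yaw": 0, "grip": 1}
  ]
}}

```text
time_s: 6.03
tool_pos: [0.5188, 0.0731, 0.0652]
tcp_rot: [-2.735, 1.503, -0.014]
wrist_force: [-0.6, -0.6, 0.2]
grip_width: 0.0855
```

>>> {"name": "arm_command", "arguments": {
  "commands": [
    {"xyz": [0, 0, -0.041], "yaw": 0, "grip": 1},
    {"xyz": [0, 0, 0], "yaw": 0, "grip": 1},
    {"xyz": [0, 0, 0.003], "yaw": 0, "grip": 1},
    {"xyz": [0, 0, 0.003], "yaw": 0, "grip": 1},
    {"xyz": [0, 0, 0.003], "yaw": 0, "grip": 1},
    {"xyz": [0, 0, 0.003], "yaw": 0, "grip": 1},
    {"xyz": [0, 0, 0.003], "yaw": 0, "grip": 1},
    {"xyz": [0, 0, 0.003], "yaw": 0, "grip": 1}
  ]
}}

```text
time_s: 6.7
tool_pos: [0.5141, 0.0731, 0.0768]
tcp_rot: [-2.741, 1.507, 0.012]
wrist_force: [0.2, -0.2, -0.1]
grip_width: 0.0852
```

```bash
python3 -c "
from h import *
to([.5175,.0746,.026],-57)"
```

```text
t 6.7 tcp [0.5141 0.0731 0.0768] psi -57.6 tilt [-0.     0.016 -1.   ] F [ 0.2 -0.2 -0.1] T [-0.07  0.03 -0.01] w 0.0852 q [-0.08  0.66  1.83  0.03  0.65  0.9 ]
shift [ 0.0012 -0.0032  0.0508] yaw -0.6
```

>>> {"name": "arm_command", "arguments": {
  "commands": [
    {"xyz": [0.001, -0.001, 0.005], "yaw": -0.3, "grip": 1},
    {"xyz": [0, -0.001, 0.005], "yaw": -0.3, "grip": 1},
    {"xyz": [0, -0.001, 0.005], "yaw": 0, "grip": 1},
    {"xyz": [0, 0, 0.005], "yaw": 0, "grip": 1},
    {"xyz": [0, 0, 0.005], "yaw": 0, "grip": 1},
    {"xyz": [0, 0, 0.005], "yaw": 0, "grip": 1},
    {"xyz": [0, 0, 0.005], "yaw": 0, "grip": 1}
  ]
}}

```text
time_s: 7.28
tool_pos: [0.5177, 0.0746, 0.0382]
tcp_rot: [-2.749, 1.491, 0.011]
wrist_force: [0.5, -0.6, 0.6]
grip_width: 0.0854
```

Run:
```python
from h import *
to([.5175,.0746,.026],-57)
im,d=snapshot('scene'); u,v=proj('scene',[.5175,.0746,.04]).astype(int)
cv2.imwrite('pics/c.png',cv2.resize(im[v-50:v+50,u-60:u+60],None,fx=5,fy=5,interpolation=cv2.INTER_CUBIC))
```

```text
t 7.28 tcp [0.5177 0.0746 0.0382] psi -56.9 tilt [ 0.001  0.016 -1.   ] F [ 0.5 -0.6  0.6] T [-0.01  0.04  0.01] w 0.0854 q [-0.08  0.74  1.84  0.03  0.57  0.89]
shift [0.     0.0003 0.0122] yaw 0.1
```

View pics/c.png

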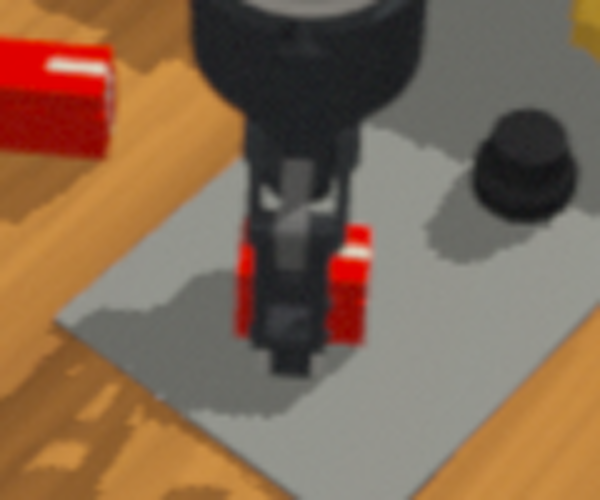

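The picture shows the fingers straddling the chosen knob at crop (300,290). Its white pointer is at the right end, (345,255), and the black cap is well clear at (520,165).

>>> {"name": "arm_command", "arguments": {
  "commands": [
    {"xyz": [0, 0, 0.005], "yaw": 0, "grip": 1},
    {"xyz": [0, 0, 0.005], "yaw": 0, "grip": 1},
    {"xyz": [0, 0, 0.003], "yaw": 0, "grip": 1},
    {"xyz": [0, 0, 0], "yaw": 0, "grip": 0},
    {"xyz": [0, 0, 0], "yaw": 0, "grip": -0.2},
    {"xyz": [0, 0, 0], "yaw": 0, "grip": -0.4},
    {"xyz": [0, 0, 0], "yaw": 0, "grip": -1},
    {"xyz": [0, 0, 0], "yaw": 0, "grip": -1},
    {"xyz": [0, 0, 0], "yaw": 0, "grip": -1},
    {"xyz": [0, 0, 0], "yaw": 0, "grip": -1}
  ],
  "force": 40
}}

```text
time_s: 8.17
tool_pos: [0.5173, 0.0748, 0.0229]
tcp_rot: [-2.75, 1.491, 0.013]
wrist_force: [-0.1, 0.5, -0.7]
grip_width: 0.0273
```

```bash
python3 -c "
from h import *
to([.471,-.1615,.14],0)"
```

```text
t 8.17 tcp [0.5173 0.0748 0.0229] psi -56.9 tilt [-0.001  0.016 -1.   ] F [-0.1  0.5 -0.7] T [-0.06 -0.02  0.04] w 0.0273 q [-0.08  0.77  1.84  0.03  0.54  0.89]
shift [ 0.1712  0.1667 -0.1207] yaw -56.9
```

>>> {"name": "arm_command", "arguments": {
  "commands": [
    {"xyz": [0, 0, -0.01], "yaw": 0, "grip": -1},
    {"xyz": [0, 0, -0.01], "yaw": 0, "grip": -1},
    {"xyz": [0, 0, -0.01], "yaw": 0, "grip": -1},
    {"xyz": [0, 0, -0.01], "yaw": 0, "grip": -1},
    {"xyz": [0, 0, -0.01], "yaw": 0, "grip": -1},
    {"xyz": [0, 0, -0.01], "yaw": 0, "grip": -1},
    {"xyz": [0, 0, -0.01], "yaw": 0, "grip": -1},
    {"xyz": [0, 0, -0.01], "yaw": 0, "grip": -1},
    {"xyz": [0, 0, -0.01], "yaw": 0, "grip": -1},
    {"xyz": [0, 0, -0.01], "yaw": 0, "grip": -1}
  ]
}}

```text
time_s: 9.0
tool_pos: [0.5166, 0.0731, 0.1348]
tcp_rot: [-2.749, 1.491, 0.01]
wrist_force: [-0.3, -0.2, -0.6]
grip_width: 0.0279
```

>>> {"name": "arm_command", "arguments": {
  "commands": [
    {"xyz": [0.012, 0.012, -0.001], "yaw": 0, "grip": -1},
    {"xyz": [0.012, 0.012, -0.001], "yaw": 0, "grip": -1},
    {"xyz": [0.012, 0.012, -0.001], "yaw": 0, "grip": -1},
    {"xyz": [0.012, 0.012, -0.001], "yaw": 0, "grip": -1},
    {"xyz": [0.012, 0.012, -0.001], "yaw": 0, "grip": -1},
    {"xyz": [0.012, 0.012, -0.001], "yaw": 0, "grip": -1},
    {"xyz": [0.012, 0.012, -0.001], "yaw": 0, "grip": -1},
    {"xyz": [0.012, 0.012, -0.001], "yaw": 0, "grip": -1},
    {"xyz": [0.012, 0.012, -0.001], "yaw": 0, "grip": -1},
    {"xyz": [0.012, 0.012, -0.001], "yaw": 0, "grip": -1}
  ]
}}

```text
time_s: 9.83
tool_pos: [0.4832, -0.0969, 0.1579]
tcp_rot: [-2.75, 1.477, -0.021]
wrist_force: [0.1, 0.7, 0.4]
grip_width: 0.0276
```

```bash
python3 -c "
from h import *
to([.471,-.1615,.14],0)"
```

```text
t 9.83 tcp [ 0.4832 -0.0969  0.1579] psi -56.5 tilt [ 0.021  0.012 -1.   ] F [0.1 0.7 0.4] T [-0.03 -0.03 -0.  ] w 0.0276 q [-0.44  0.49  1.86  0.03  0.78  0.53]
shift [0.0471 0.0463 0.0169] yaw -56.5
```

>>> {"name": "arm_command", "arguments": {
  "commands": [
    {"xyz": [0.0085, 0.0085, 0], "yaw": 0, "grip": -1},
    {"xyz": [0.0085, 0.0085, 0], "yaw": 0, "grip": -1},
    {"xyz": [0.0085, 0.0085, 0], "yaw": 0, "grip": -1},
    {"xyz": [0.0085, 0.0085, 0], "yaw": 0, "grip": -1},
    {"xyz": [0, 0, 0], "yaw": 0, "grip": -1}
  ]
}}

```text
time_s: 10.25
tool_pos: [0.4731, -0.1498, 0.1635]
tcp_rot: [-2.748, 1.482, -0.034]
wrist_force: [0.1, -0.5, -0.1]
grip_width: 0.0279
```

>>> {"name": "arm_command", "arguments": {
  "commands": [
    {"xyz": [0, 0, 0], "yaw": -7, "grip": -1},
    {"xyz": [0, 0, 0], "yaw": -7, "grip": -1},
    {"xyz": [0, 0, 0], "yaw": -7, "grip": -1},
    {"xyz": [0, 0, 0], "yaw": -7, "grip": -1},
    {"xyz": [0, 0, 0], "yaw": -7, "grip": -1},
    {"xyz": [0, 0, 0], "yaw": -7, "grip": -1},
    {"xyz": [0, 0, 0], "yaw": -4, "grip": -1},
    {"xyz": [0, 0, 0], "yaw": 0, "grip": -1}
  ]
}}

```text
time_s: 10.92
tool_pos: [0.4725, -0.146, 0.1702]
tcp_rot: [-3.122, 0.252, -0.051]
wrist_force: [0.5, 0.7, -0.1]
grip_width: 0.0274
```

```bash
python3 -c "
from h import *
to([.471,-.1615,.14],-10)"
```

```text
t 10.92 tcp [ 0.4725 -0.146   0.1702] psi -9.3 tilt [ 0.033  0.006 -0.999] F [ 0.5  0.7 -0.1] T [-0.05  0.1  -0.03] w 0.0274 q [-0.54  0.47  1.85  0.03  0.8  -0.4 ]
shift [0.0001 0.0159 0.03  ] yaw 0.7
```

>>> {"name": "arm_command", "arguments": {
  "commands": [
    {"xyz": [0, 0.004, -0.041], "yaw": 0, "grip": -1},
    {"xyz": [0, 0, 0], "yaw": 0, "grip": -1},
    {"xyz": [0, 0.002, 0.005], "yaw": 0, "grip": -1},
    {"xyz": [0, 0.002, 0.005], "yaw": 0, "grip": -1},
    {"xyz": [0, 0.002, 0.005], "yaw": 0, "grip": -1},
    {"xyz": [0, 0.002, 0.005], "yaw": 0, "grip": -1},
    {"xyz": [0, 0.002, 0.005], "yaw": 0, "grip": -1},
    {"xyz": [0, 0.002, 0.005], "yaw": 0, "grip": -1},
    {"xyz": [0, 0, 0.005], "yaw": 0, "grip": -1},
    {"xyz": [0, 0, 0.005], "yaw": 0, "grip": -1}
  ]
}}

```text
time_s: 11.75
tool_pos: [0.4682, -0.1597, 0.1672]
tcp_rot: [-3.118, 0.265, -0.044]
wrist_force: [0.3, -0.2, -0.1]
grip_width: 0.0276
```

```bash
python3 -c "
from h import *
to([.471,-.1615,.12],-10)"
```

```text
t 11.75 tcp [ 0.4682 -0.1597  0.1672] psi -9.7 tilt [ 0.029  0.01  -1.   ] F [ 0.3 -0.2 -0.1] T [ 0.    0.02 -0.01] w 0.0276 q [-0.57  0.47  1.85  0.03  0.8  -0.42]
shift [0.0018 0.002  0.0472] yaw 0.3
```

Downward 3 mm rows removed more tilt, so I'll go down slowly.

>>> {"name": "arm_command", "arguments": {
  "commands": [
    {"xyz": [0, 0, -0.041], "yaw": 0, "grip": -1},
    {"xyz": [0, 0, 0], "yaw": 0, "grip": -1},
    {"xyz": [0, 0, 0.003], "yaw": 0, "grip": -1},
    {"xyz": [0, 0, 0.003], "yaw": 0, "grip": -1},
    {"xyz": [0, 0, 0.003], "yaw": 0, "grip": -1},
    {"xyz": [0, 0, 0.003], "yaw": 0, "grip": -1},
    {"xyz": [0, 0, 0.003], "yaw": 0, "grip": -1},
    {"xyz": [0, 0, 0.003], "yaw": 0, "grip": -1},
    {"xyz": [0, 0, 0.003], "yaw": 0, "grip": -1},
    {"xyz": [0, 0, 0.003], "yaw": 0, "grip": -1}
  ]
}}

```text
time_s: 12.58
tool_pos: [0.4651, -0.1582, 0.174]
tcp_rot: [-3.11, 0.266, -0.021]
wrist_force: [0.6, 0.4, -1.2]
grip_width: 0.0272
```

```bash
python3 -c "
from h import *
to([.471,-.1615,.12],-10)"
```

```text
t 12.58 tcp [ 0.4651 -0.1582  0.174 ] psi -9.8 tilt [ 0.015  0.019 -1.   ] F [ 0.6  0.4 -1.2] T [0.01 0.01 0.03] w 0.0272 q [-0.57  0.46  1.84  0.03  0.83 -0.42]
shift [0.0057 0.0034 0.054 ] yaw 0.2
```

>>> {"name": "arm_command", "arguments": {
  "commands": [
    {"xyz": [0, 0, 0.003], "yaw": 0, "grip": -1},
    {"xyz": [0, 0, 0.003], "yaw": 0, "grip": -1},
    {"xyz": [0, 0, 0.003], "yaw": 0, "grip": -1},
    {"xyz": [0, 0, 0.003], "yaw": 0, "grip": -1},
    {"xyz": [0, 0, 0.003], "yaw": 0, "grip": -1},
    {"xyz": [0, 0, 0.003], "yaw": 0, "grip": -1},
    {"xyz": [0, 0, 0.003], "yaw": 0, "grip": -1},
    {"xyz": [0, 0, 0.003], "yaw": 0, "grip": -1},
    {"xyz": [0, 0, 0.003], "yaw": 0, "grip": -1},
    {"xyz": [0, 0, 0.003], "yaw": 0, "grip": -1}
  ]
}}

```text
time_s: 13.42
tool_pos: [0.4658, -0.1577, 0.1406]
tcp_rot: [-3.11, 0.266, -0.022]
wrist_force: [-0.3, -0.2, -0.2]
grip_width: 0.0278
```

```bash
python3 -c "
from h import *
to([.471,-.1615,.12],-10)"
```

```text
t 13.42 tcp [ 0.4658 -0.1577  0.1406] psi -9.8 tilt [ 0.016  0.019 -1.   ] F [-0.3 -0.2 -0.2] T [ 0.03 -0.01 -0.02] w 0.0278 q [-0.57  0.52  1.87  0.04  0.75 -0.42]
shift [0.0055 0.0033 0.0206] yaw 0.2
```

>>> {"name": "arm_command", "arguments": {
  "commands": [
    {"xyz": [0, 0, -0.041], "yaw": 0, "grip": -1},
    {"xyz": [0, 0, 0], "yaw": 0, "grip": -1},
    {"xyz": [0, 0, 0], "yaw": 0, "grip": -1},
    {"xyz": [0, 0, -0.041], "yaw": 0, "grip": -1},
    {"xyz": [0, 0, 0], "yaw": 0, "grip": -1},
    {"xyz": [0, 0, 0], "yaw": 0, "grip": -1}
  ]
}}

```text
time_s: 13.92
tool_pos: [0.4637, -0.1588, 0.2178]
tcp_rot: [-3.104, 0.266, -0.002]
wrist_force: [0.4, 0.7, -1.2]
grip_width: 0.0277
```

```bash
python3 -c "
from h import *
to([.471,-.1615,.12],-10)"
```

```text
t 13.92 tcp [ 0.4637 -0.1588  0.2178] psi -9.8 tilt [ 0.004  0.026 -1.   ] F [ 0.4  0.7 -1.2] T [ 0.01  0.09 -0.03] w 0.0277 q [-0.57  0.39  1.79  0.03  0.96 -0.42]
shift [0.0077 0.004  0.0977] yaw 0.2
```

>>> {"name": "arm_command", "arguments": {
  "commands": [
    {"xyz": [0, 0, 0.004], "yaw": 0, "grip": -1},
    {"xyz": [0, 0, 0.004], "yaw": 0, "grip": -1},
    {"xyz": [0, 0, 0.004], "yaw": 0, "grip": -1},
    {"xyz": [0, 0, 0.004], "yaw": 0, "grip": -1},
    {"xyz": [0, 0, 0.004], "yaw": 0, "grip": -1},
    {"xyz": [0, 0, 0.004], "yaw": 0, "grip": -1},
    {"xyz": [0, 0, 0.004], "yaw": 0, "grip": -1},
    {"xyz": [0, 0, 0.004], "yaw": 0, "grip": -1},
    {"xyz": [0, 0, 0.004], "yaw": 0, "grip": -1},
    {"xyz": [0, 0, 0.004], "yaw": 0, "grip": -1}
  ]
}}

```text
time_s: 14.75
tool_pos: [0.4627, -0.1568, 0.1716]
tcp_rot: [-3.103, 0.266, 0.001]
wrist_force: [-0.9, -0.8, -0.0]
grip_width: 0.0272
```

```bash
python3 -c "
from h import *
to([.471,-.1615,.12],-10)"
```

```text
t 14.75 tcp [ 0.4627 -0.1568  0.1716] psi -9.8 tilt [ 0.002  0.028 -1.   ] F [-0.9 -0.8 -0. ] T [-0.06 -0.02 -0.01] w 0.0272 q [-0.57  0.47  1.84  0.03  0.85 -0.42]
shift [0.0091 0.0047 0.0515] yaw 0.2
```

>>> {"name": "arm_command", "arguments": {
  "commands": [
    {"xyz": [0.001, 0.0005, 0.004], "yaw": 0, "grip": -1},
    {"xyz": [0.001, 0.0005, 0.004], "yaw": 0, "grip": -1},
    {"xyz": [0.001, 0.0005, 0.004], "yaw": 0, "grip": -1},
    {"xyz": [0.001, 0.0005, 0.004], "yaw": 0, "grip": -1},
    {"xyz": [0.001, 0.0005, 0.004], "yaw": 0, "grip": -1},
    {"xyz": [0.001, 0.0005, 0.004], "yaw": 0, "grip": -1},
    {"xyz": [0.001, 0.0005, 0.004], "yaw": 0, "grip": -1},
    {"xyz": [0.001, 0.0005, 0.004], "yaw": 0, "grip": -1},
    {"xyz": [0.001, 0.0005, 0.004], "yaw": 0, "grip": -1},
    {"xyz": [0, 0, 0], "yaw": 0, "grip": -1}
  ]
}}

```text
time_s: 15.58
tool_pos: [0.472, -0.1626, 0.1308]
tcp_rot: [-3.102, 0.266, 0.001]
wrist_force: [0.6, 1.1, -0.6]
grip_width: 0.0272
```

Run:
```python
from h import *
to([.471,-.1615,.12],-10)
for n in ('scene','top'):
    im,d=snapshot(n); P=cloud(n,d); hsv=cv2.cvtColor(im,cv2.COLOR_BGR2HSV).astype(int)
    m=((hsv[...,0]<8)|(hsv[...,0]>172))&(hsv[...,1]>150)&(np.hypot(P[...,0]-.471,P[...,1]+.1615)<.045)&(P[...,2]>.09)
    print(n,m.sum(), P[m].min(0).round(4),P[m].max(0).round(4))
    for k in ('red_knob','shaft_top'):
        for r in landmark_of(n,k)[:3]: print(k,np.round(r['xyz'],4),round(r['confidence'],2))
    u,v=proj(n,[.471,-.1615,.09]).astype(int)
    cv2.imwrite(f'pics/s_{n}.png',cv2.resize(im[v-40:v+40,u-40:u+40],None,fx=5,fy=5,interpolation=cv2.INTER_CUBIC))
cv2.imwrite('pics/d.png',np.hstack([cv2.imread('pics/s_top.png'),cv2.imread('pics/s_scene.png')]))
```

```text
t 15.58 tcp [ 0.472  -0.1626  0.1308] psi -9.8 tilt [ 0.002  0.028 -1.   ] F [ 0.6  1.1 -0.6] T [-0.04 -0.01  0.06] w 0.0272 q [-0.57  0.55  1.85  0.04  0.76 -0.42]
shift [-0.0012 -0.0006  0.0108] yaw 0.2
scene 341 [ 0.4562 -0.1888  0.1114] [ 0.4991 -0.1398  0.1918]
red_knob [0.2639 0.2256 0.0008] 0.93
red_knob [0.3821 0.0912 0.0008] 0.84
red_knob [ 0.4759 -0.1597  0.1176] 0.83
shaft_top [ 0.4718 -0.1628  0.0805] 0.83
top 204 [ 0.4594 -0.157   0.1144] [ 0.4892 -0.1305  0.2492]
red_knob [0.2632 0.2257 0.0031] 0.88
red_knob [ 0.3816  0.2044 -0.0007] 0.78
red_knob [ 0.3846  0.0881 -0.0035] 0.61
shaft_top [ 0.4708 -0.1538  0.0871] 0.63
```

View pics/d.png

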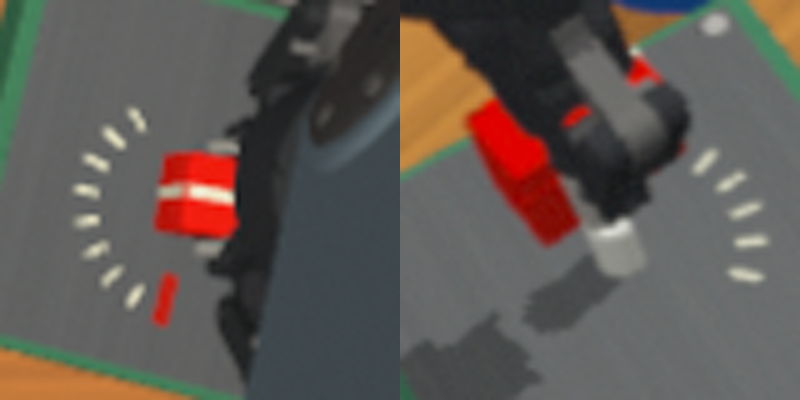

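The picture shows the knob held above the shaft. Its pointer runs to image-left (+y) in the top view at (185,190), and the shaft is right below it in the scene view at (620,245).

>>> {"name": "arm_command", "arguments": {
  "commands": [
    {"xyz": [-0.001, -0.0005, 0.004], "yaw": 0, "grip": -1},
    {"xyz": [0, 0, 0.004], "yaw": 0, "grip": -1},
    {"xyz": [0, 0, 0.004], "yaw": 0, "grip": -1},
    {"xyz": [0, 0, 0.004], "yaw": 0, "grip": -1},
    {"xyz": [0, 0, 0.002], "yaw": 0, "grip": -1},
    {"xyz": [0, 0, 0.002], "yaw": 0, "grip": -1},
    {"xyz": [0, 0, 0], "yaw": 0, "grip": -1}
  ]
}}

```text
time_s: 16.47
tool_pos: [0.4713, -0.1612, 0.1102]
tcp_rot: [-3.104, 0.266, -0.002]
wrist_force: [0.4, 0.6, -0.5]
grip_width: 0.0274
```

```bash
python3 -c "
from h import *
to([.471,-.1617,.10],-10)"
```

```text
t 16.47 tcp [ 0.4713 -0.1612  0.1102] psi -9.8 tilt [ 0.004  0.026 -1.   ] F [ 0.4  0.6 -0.5] T [-0.02  0.03 -0.01] w 0.0274 q [-0.57  0.59  1.86  0.04  0.7  -0.43]
shift [-0.0002  0.0008  0.0101] yaw 0.2
```

>>> {"name": "arm_command", "arguments": {
  "commands": [
    {"xyz": [0, 0, 0.0015], "yaw": 0, "grip": -1},
    {"xyz": [0, 0, 0.0015], "yaw": 0, "grip": -1}
  ]
}}

```text
time_s: 16.63
tool_pos: [0.4715, -0.1612, 0.1069]
tcp_rot: [-3.104, 0.266, -0.002]
wrist_force: [-0.5, -0.1, -0.8]
grip_width: 0.0278
```

>>> {"name": "arm_command", "arguments": {
  "commands": [
    {"xyz": [0, 0, 0.0015], "yaw": 0, "grip": -1},
    {"xyz": [0, 0, 0], "yaw": 0, "grip": -1}
  ]
}}

```text
time_s: 16.8
tool_pos: [0.4714, -0.1612, 0.1051]
tcp_rot: [-3.104, 0.266, -0.002]
wrist_force: [0.1, -0.0, -1.4]
grip_width: 0.0275
```

```bash
python3 -c "
from h import *
to([.471,-.1617,.10],-10)"
```

```text
t 16.8 tcp [ 0.4714 -0.1612  0.1051] psi -9.8 tilt [ 0.004  0.026 -1.   ] F [ 0.1 -0.  -1.4] T [-0.04  0.02  0.  ] w 0.0275 q [-0.57  0.6   1.87  0.04  0.69 -0.43]
shift [-0.0003  0.0007  0.0051] yaw 0.2
```

>>> {"name": "arm_command", "arguments": {
  "commands": [
    {"xyz": [0, 0.0005, 0.0015], "yaw": 0, "grip": -1},
    {"xyz": [0, 0, 0], "yaw": 0, "grip": -1}
  ]
}}

```text
time_s: 16.97
tool_pos: [0.4715, -0.1617, 0.1035]
tcp_rot: [-3.104, 0.266, -0.003]
wrist_force: [-0.2, 0.9, -0.3]
grip_width: 0.0275
```

>>> {"name": "arm_command", "arguments": {
  "commands": [
    {"xyz": [0, 0, 0.0015], "yaw": 0, "grip": -1},
    {"xyz": [0, 0, 0], "yaw": 0, "grip": -1}
  ]
}}

```text
time_s: 17.13
tool_pos: [0.4716, -0.1618, 0.1019]
tcp_rot: [-3.104, 0.266, -0.003]
wrist_force: [-0.7, -0.4, -0.8]
grip_width: 0.0279
```

```bash
python3 -c "
from h import *
to([.471,-.1617,.10],-10)"
```

```text
t 17.13 tcp [ 0.4716 -0.1618  0.1019] psi -9.8 tilt [ 0.004  0.026 -1.   ] F [-0.7 -0.4 -0.8] T [-0.01 -0.01  0.04] w 0.0279 q [-0.57  0.6   1.87  0.04  0.68 -0.43]
shift [-0.0006  0.0001  0.0019] yaw 0.2
```

>>> {"name": "arm_command", "arguments": {
  "commands": [
    {"xyz": [0, 0, 0.0015], "yaw": 0, "grip": -1},
    {"xyz": [0, 0, 0.0015], "yaw": 0, "grip": -1}
  ]
}}

```text
time_s: 17.3
tool_pos: [0.4717, -0.1618, 0.0991]
tcp_rot: [-3.104, 0.265, -0.004]
wrist_force: [0.4, 1.1, 0.3]
grip_width: 0.0279
```

>>> {"name": "arm_command", "arguments": {
  "commands": [
    {"xyz": [0, 0, 0.0015], "yaw": 0, "grip": -1},
    {"xyz": [0, 0, 0.001], "yaw": 0, "grip": -1}
  ]
}}

```text
time_s: 17.47
tool_pos: [0.4716, -0.1617, 0.0962]
tcp_rot: [-3.104, 0.266, -0.003]
wrist_force: [-0.2, 0.5, -0.2]
grip_width: 0.0276
```

>>> {"name": "arm_command", "arguments": {
  "commands": [
    {"xyz": [0, 0, 0.001], "yaw": 0, "grip": -1},
    {"xyz": [0, 0, 0.001], "yaw": 0, "grip": -1}
  ]
}}

```text
time_s: 17.63
tool_pos: [0.4716, -0.1616, 0.0939]
tcp_rot: [-3.104, 0.265, -0.003]
wrist_force: [-1.1, -1.0, 0.2]
grip_width: 0.0279
```

```bash
python3 -c "
from h import *
to([.471,-.1617,.093],-10)"
```

```text
t 17.63 tcp [ 0.4716 -0.1616  0.0939] psi -9.8 tilt [ 0.004  0.026 -1.   ] F [-1.1 -1.   0.2] T [-0.05  0.07 -0.02] w 0.0279 q [-0.57  0.62  1.87  0.04  0.66 -0.43]
shift [-0.0005  0.0002  0.0009] yaw 0.2
```

Entering cleanly on the axis. The next step goes to the key.

>>> {"name": "arm_command", "arguments": {
  "commands": [
    {"xyz": [0, 0, 0.001], "yaw": 0, "grip": -1},
    {"xyz": [0, 0, 0], "yaw": 0, "grip": -1}
  ]
}}

```text
time_s: 17.8
tool_pos: [0.4715, -0.1616, 0.0925]
tcp_rot: [-3.104, 0.265, -0.003]
wrist_force: [-0.1, 0.2, -1.3]
grip_width: 0.0273
```

>>> {"name": "arm_command", "arguments": {
  "commands": [
    {"xyz": [0, 0, 0.001], "yaw": 0, "grip": -1},
    {"xyz": [0, 0, 0], "yaw": 0, "grip": -1}
  ]
}}

```text
time_s: 17.97
tool_pos: [0.4715, -0.1616, 0.0914]
tcp_rot: [-3.104, 0.266, -0.003]
wrist_force: [-0.4, -0.9, -1.9]
grip_width: 0.0275
```

```bash
python3 -c "
from h import *
to([.471,-.1617,.093],-10)"
```

```text
t 17.97 tcp [ 0.4715 -0.1616  0.0914] psi -9.8 tilt [ 0.004  0.026 -1.   ] F [-0.4 -0.9 -1.9] T [-0.05  0.03  0.02] w 0.0275 q [-0.57  0.62  1.87  0.04  0.66 -0.43]
shift [-0.0005  0.0002 -0.0016] yaw 0.2
```

>>> {"name": "arm_command", "arguments": {
  "commands": [
    {"xyz": [0, 0, 0.001], "yaw": 0, "grip": -1},
    {"xyz": [0, 0, 0], "yaw": 0, "grip": -1}
  ]
}}

```text
time_s: 18.13
tool_pos: [0.4715, -0.1616, 0.0903]
tcp_rot: [-3.104, 0.265, -0.003]
wrist_force: [0.0, 1.1, -1.7]
grip_width: 0.0274
```

>>> {"name": "arm_command", "arguments": {
  "commands": [
    {"xyz": [0, 0, 0.001], "yaw": 0, "grip": -1},
    {"xyz": [0, 0, 0], "yaw": 0, "grip": -1}
  ]
}}

```text
time_s: 18.3
tool_pos: [0.4715, -0.1616, 0.0893]
tcp_rot: [-3.104, 0.265, -0.003]
wrist_force: [-0.2, -0.6, -0.6]
grip_width: 0.0273
```

```bash
python3 -c "
from h import *
to([.471,-.1617,.093],-10)"
```

```text
t 18.3 tcp [ 0.4715 -0.1616  0.0893] psi -9.8 tilt [ 0.004  0.026 -1.   ] F [-0.2 -0.6 -0.6] T [-0.04  0.06  0.01] w 0.0273 q [-0.57  0.63  1.87  0.04  0.65 -0.43]
shift [-0.0005  0.0001 -0.0037] yaw 0.2
```

>>> {"name": "arm_command", "arguments": {
  "commands": [
    {"xyz": [0, 0, 0.0015], "yaw": 0, "grip": -1},
    {"xyz": [0, 0, 0.0015], "yaw": 0, "grip": -1}
  ]
}}

```text
time_s: 18.47
tool_pos: [0.4716, -0.1616, 0.0863]
tcp_rot: [-3.104, 0.265, -0.003]
wrist_force: [-0.4, -0.2, -0.7]
grip_width: 0.0274
```

>>> {"name": "arm_command", "arguments": {
  "commands": [
    {"xyz": [0, 0, 0.0015], "yaw": 0, "grip": -1},
    {"xyz": [0, 0, 0.001], "yaw": 0, "grip": -1}
  ]
}}

```text
time_s: 18.63
tool_pos: [0.4715, -0.1615, 0.0835]
tcp_rot: [-3.104, 0.265, -0.003]
wrist_force: [-1.0, -0.1, 0.3]
grip_width: 0.0274
```

>>> {"name": "arm_command", "arguments": {
  "commands": [
    {"xyz": [0, 0, 0.001], "yaw": 0, "grip": -1},
    {"xyz": [0, 0, 0.001], "yaw": 0, "grip": -1}
  ]
}}

```text
time_s: 18.8
tool_pos: [0.4715, -0.1615, 0.0812]
tcp_rot: [-3.104, 0.265, -0.003]
wrist_force: [-1.3, -0.9, 0.7]
grip_width: 0.0276
```

```bash
python3 -c "
from h import *
to([.471,-.1617,.079],-10)"
```

```text
t 18.8 tcp [ 0.4715 -0.1615  0.0812] psi -9.8 tilt [ 0.004  0.026 -1.   ] F [-1.3 -0.9  0.7] T [-0.05  0.07  0.03] w 0.0276 q [-0.57  0.64  1.88  0.04  0.63 -0.43]
shift [-0.0004  0.0004  0.0022] yaw 0.2
```

>>> {"name": "arm_command", "arguments": {
  "commands": [
    {"xyz": [0, 0, 0.001], "yaw": 0, "grip": -1},
    {"xyz": [0, 0, 0], "yaw": 0, "grip": -1}
  ]
}}

```text
time_s: 18.97
tool_pos: [0.4714, -0.1614, 0.0798]
tcp_rot: [-3.104, 0.265, -0.002]
wrist_force: [-0.1, 0.6, 0.4]
grip_width: 0.0277
```

>>> {"name": "arm_command", "arguments": {
  "commands": [
    {"xyz": [0, 0, 0.0008], "yaw": 0, "grip": -1},
    {"xyz": [0, 0, 0], "yaw": 0, "grip": -1}
  ]
}}

```text
time_s: 19.13
tool_pos: [0.4714, -0.1614, 0.0789]
tcp_rot: [-3.104, 0.265, -0.002]
wrist_force: [-0.2, -1.2, -1.3]
grip_width: 0.027
```

Run:
```python
from h import *
to([.471,-.1617,.079],-10)
for n in ('scene','top'):
    im,d=snapshot(n)
    u,v=proj(n,[.471,-.1615,.08]).astype(int)
    cv2.imwrite(f'pics/s_{n}.png',cv2.resize(im[v-40:v+40,u-40:u+40],None,fx=5,fy=5,interpolation=cv2.INTER_CUBIC))
cv2.imwrite('pics/e.png',np.hstack([cv2.imread('pics/s_top.png'),cv2.imread('pics/s_scene.png')]))
```

```text
t 19.13 tcp [ 0.4714 -0.1614  0.0789] psi -9.8 tilt [ 0.004  0.026 -1.   ] F [-0.2 -1.2 -1.3] T [-0.09  0.05  0.01] w 0.027 q [-0.57  0.65  1.88  0.04  0.63 -0.43]
shift [-0.0004  0.0004 -0.0002] yaw 0.2
```

View pics/e.png

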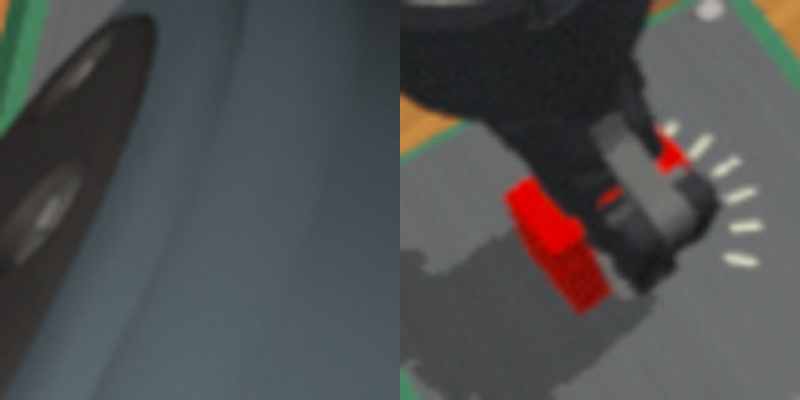

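The scene view shows the knob's lower edge at about (590,310), sitting practically at the panel. I'll feel for the panel in sub-millimetre steps.

>>> {"name": "arm_command", "arguments": {
  "commands": [
    {"xyz": [0, 0, 0.0006], "yaw": 0, "grip": -1},
    {"xyz": [0, 0, 0.0005], "yaw": 0, "grip": -1}
  ]
}}

```text
time_s: 19.4
tool_pos: [0.4715, -0.1614, 0.0786]
tcp_rot: [-3.104, 0.265, -0.003]
wrist_force: [-2.5, 0.2, 7.0]
grip_width: 0.0274
```

>>> {"name": "arm_command", "arguments": {
  "commands": [
    {"xyz": [0, 0, 0.0007], "yaw": 0, "grip": -1}
  ]
}}

```text
time_s: 19.48
tool_pos: [0.4715, -0.1613, 0.0786]
tcp_rot: [-3.105, 0.265, -0.003]
wrist_force: [-1.7, 0.5, 7.2]
grip_width: 0.0278
```

```bash
python3 -c "
from h import *
to([.471,-.1617,.079],-10)"
```

```text
t 19.48 tcp [ 0.4715 -0.1613  0.0786] psi -9.7 tilt [ 0.004  0.025 -1.   ] F [-1.7  0.5  7.2] T [-0.09  0.33  0.01] w 0.0278 q [-0.57  0.65  1.88  0.04  0.63 -0.43]
shift [-0.0004  0.0004 -0.0004] yaw 0.3
```

>>> {"name": "arm_command", "arguments": {
  "commands": [
    {"xyz": [0, 0, -0.0003], "yaw": -3, "grip": -1},
    {"xyz": [0, 0, 0], "yaw": -3, "grip": -1},
    {"xyz": [0, 0, 0], "yaw": -3, "grip": -1},
    {"xyz": [0, 0, 0], "yaw": -3, "grip": -1}
  ]
}}

```text
time_s: 19.82
tool_pos: [0.4716, -0.1614, 0.0797]
tcp_rot: [-3.116, -0.075, -0.009]
wrist_force: [-0.3, 0.8, -0.9]
grip_width: 0.0278
```

```bash
python3 -c "
from h import *
to([.4715,-.1614,.0788],70)"
```

```text
t 19.82 tcp [ 0.4716 -0.1614  0.0797] psi 2.7 tilt [ 0.005  0.025 -1.   ] F [-0.3  0.8 -0.9] T [-0.06  0.05  0.02] w 0.0278 q [-0.57  0.64  1.88  0.04  0.63 -0.65]
shift [-0.0001  0.0001  0.0009] yaw -67.3
```

>>> {"name": "arm_command", "arguments": {
  "commands": [
    {"xyz": [0, 0, 0.0006], "yaw": -4, "grip": -1},
    {"xyz": [0, 0, 0.0002], "yaw": -4, "grip": -1},
    {"xyz": [0, 0, 0.0002], "yaw": -4, "grip": -1},
    {"xyz": [0, 0, 0.0002], "yaw": -4, "grip": -1},
    {"xyz": [0, 0, 0.0002], "yaw": -4, "grip": -1},
    {"xyz": [0, 0, 0.0002], "yaw": -4, "grip": -1}
  ]
}}

```text
time_s: 20.32
tool_pos: [0.4717, -0.161, 0.0789]
tcp_rot: [-3.027, -0.75, -0.019]
wrist_force: [-0.7, -0.9, 0.1]
grip_width: 0.0273
```

```bash
python3 -c "
from h import *
to([.4715,-.1614,.0788],70)"
```

```text
t 20.32 tcp [ 0.4717 -0.161   0.0789] psi 27.8 tilt [ 0.006  0.025 -1.   ] F [-0.7 -0.9  0.1] T [-0.1   0.12 -0.12] w 0.0273 q [-0.57  0.64  1.88  0.04  0.62 -1.09]
shift [-0.0004  0.0003  0.0001] yaw -42.2
```

Torque about z is now −0.12, so the shaft is being driven. Continuing.

>>> {"name": "arm_command", "arguments": {
  "commands": [
    {"xyz": [-0.0002, 0.0002, 0.0001], "yaw": -4, "grip": -1},
    {"xyz": [0, 0, 0.0001], "yaw": -4, "grip": -1},
    {"xyz": [0, 0, 0.0001], "yaw": -4, "grip": -1},
    {"xyz": [0, 0, 0.0001], "yaw": -4, "grip": -1},
    {"xyz": [0, 0, 0.0001], "yaw": -4, "grip": -1}
  ]
}}

```text
time_s: 20.73
tool_pos: [0.4719, -0.1608, 0.0789]
tcp_rot: [-2.844, -1.287, -0.027]
wrist_force: [-0.1, 0.0, 0.9]
grip_width: 0.0277
```

```bash
python3 -c "
from h import *
to([.4715,-.1614,.0788],74.7)"
```

```text
t 20.73 tcp [ 0.4719 -0.1608  0.0789] psi 48.7 tilt [ 0.008  0.026 -1.   ] F [-0.1  0.   0.9] T [-0.09  0.08 -0.06] w 0.0277 q [-0.57  0.64  1.88  0.04  0.62 -1.45]
shift [-0.0007  0.0001  0.0001] yaw -26.0
```

>>> {"name": "arm_command", "arguments": {
  "commands": [
    {"xyz": [-0.0002, 0, 0.0001], "yaw": -4, "grip": -1},
    {"xyz": [0, 0, 0.0001], "yaw": -4, "grip": -1},
    {"xyz": [0, 0, 0.0001], "yaw": -4, "grip": -1},
    {"xyz": [0, 0, 0.0001], "yaw": -3, "grip": -1}
  ]
}}

```text
time_s: 21.07
tool_pos: [0.472, -0.1606, 0.0789]
tcp_rot: [-2.644, -1.664, -0.033]
wrist_force: [-0.7, -0.1, 0.1]
grip_width: 0.0275
```

>>> {"name": "arm_command", "arguments": {
  "commands": [
    {"xyz": [0, 0, 0], "yaw": -2, "grip": -1},
    {"xyz": [0, 0, 0], "yaw": -2, "grip": -1},
    {"xyz": [0, 0, 0], "yaw": 0, "grip": -1}
  ]
}}

```text
time_s: 21.32
tool_pos: [0.4721, -0.1605, 0.079]
tcp_rot: [-2.581, -1.761, -0.035]
wrist_force: [-0.4, -0.2, -0.1]
grip_width: 0.0273
```

```bash
python3 -c "
from h import *
to([.4715,-.1614,.0788],74.7)"
```

```text
t 21.32 tcp [ 0.4721 -0.1605  0.079 ] psi 68.6 tilt [ 0.009  0.026 -1.   ] F [-0.4 -0.2 -0.1] T [-0.1   0.11 -0.02] w 0.0273 q [-0.57  0.64  1.88  0.05  0.62 -1.8 ]
shift [-0.0011 -0.0002  0.0001] yaw -6.1
```

>>> {"name": "arm_command", "arguments": {
  "commands": [
    {"xyz": [-0.0003, 0, 0.0002], "yaw": -2, "grip": -1},
    {"xyz": [-0.0002, 0, 0], "yaw": -2, "grip": -1}
  ]
}}

```text
time_s: 21.48
tool_pos: [0.472, -0.1605, 0.079]
tcp_rot: [-2.519, -1.849, -0.037]
wrist_force: [0.3, 0.8, -1.0]
grip_width: 0.0273
```

>>> {"name": "arm_command", "arguments": {
  "commands": [
    {"xyz": [0, 0, 0], "yaw": -2, "grip": -1}
  ]
}}

```text
time_s: 21.57
tool_pos: [0.4721, -0.1604, 0.079]
tcp_rot: [-2.487, -1.894, -0.038]
wrist_force: [-0.6, -0.5, -0.5]
grip_width: 0.0273
```

```bash
python3 -c "
from h import *
to([.4715,-.1614,.0788],74.7)"
```

```text
t 21.57 tcp [ 0.4721 -0.1604  0.079 ] psi 74.6 tilt [ 0.01   0.027 -1.   ] F [-0.6 -0.5 -0.5] T [-0.16  0.12 -0.02] w 0.0273 q [-0.57  0.64  1.88  0.05  0.62 -1.91]
shift [-0.0011 -0.0003  0.0001] yaw -0.1
```

>>> {"name": "arm_command", "arguments": {
  "commands": [
    {"xyz": [0, 0, 0], "yaw": -2, "grip": -1}
  ]
}}

```text
time_s: 21.65
tool_pos: [0.4721, -0.1604, 0.079]
tcp_rot: [-2.453, -1.938, -0.038]
wrist_force: [-0.6, 0.0, -0.8]
grip_width: 0.0275
```

```bash
python3 -c "
from h import *
to([.4715,-.1614,.0788],74.7)"
```

```text
t 21.65 tcp [ 0.4721 -0.1604  0.079 ] psi 76.6 tilt [ 0.01   0.027 -1.   ] F [-0.6  0.  -0.8] T [-0.18  0.09 -0.11] w 0.0275 q [-0.57  0.64  1.88  0.05  0.62 -1.94]
shift [-0.0011 -0.0004  0.0001] yaw 1.9
```

>>> {"name": "arm_command", "arguments": {
  "commands": [
    {"xyz": [0, 0, 0], "yaw": -2, "grip": -1},
    {"xyz": [0, 0, 0], "yaw": 0, "grip": -1}
  ]
}}

```text
time_s: 21.82
tool_pos: [0.4721, -0.1603, 0.079]
tcp_rot: [-2.419, -1.981, -0.039]
wrist_force: [-0.5, 0.0, -0.5]
grip_width: 0.0275
```

```bash
python3 -c "
from h import *
to([.4715,-.1614,.0788],74.7)"
```

```text
t 21.82 tcp [ 0.4721 -0.1603  0.079 ] psi 78.6 tilt [ 0.01   0.027 -1.   ] F [-0.5  0.  -0.5] T [-0.06  0.11 -0.02] w 0.0275 q [-0.57  0.64  1.88  0.05  0.62 -1.98]
shift [-0.0012 -0.0004  0.0001] yaw 3.9
```

>>> {"name": "arm_command", "arguments": {
  "commands": [
    {"xyz": [0, 0, 0], "yaw": -2, "grip": -1},
    {"xyz": [0, 0, 0], "yaw": 0, "grip": -1}
  ]
}}

```text
time_s: 21.98
tool_pos: [0.4721, -0.1603, 0.079]
tcp_rot: [-2.387, -2.02, -0.039]
wrist_force: [-0.2, -0.6, -1.6]
grip_width: 0.0276
```

```bash
python3 -c "
from h import *
to([.4715,-.1614,.0788],74.7)"
```

```text
t 21.98 tcp [ 0.4721 -0.1603  0.079 ] psi 80.5 tilt [ 0.01   0.027 -1.   ] F [-0.2 -0.6 -1.6] T [ 0.01  0.06 -0.03] w 0.0276 q [-0.57  0.64  1.88  0.05  0.62 -2.01]
shift [-0.0012 -0.0004  0.0001] yaw 5.8
```

Run:
```python
from h import *
n='scene'; im,d=snapshot(n); P=cloud(n,d); hsv=cv2.cvtColor(im,cv2.COLOR_BGR2HSV).astype(int)
m=(np.abs(P[...,2]-.098)<.004)&((hsv[...,0]<8)|(hsv[...,0]>172))&(hsv[...,1]>140)&(np.hypot(P[...,0]-.471,P[...,1]+.1615)<.04)
print(m.sum(),cv2.minAreaRect((P[m][:,:2]*1000).astype(np.float32)))
u,v=proj(n,[.471,-.1615,.08]).astype(int)
cv2.imwrite('pics/f.png',cv2.resize(im[v-40:v+40,u-50:u+50],None,fx=7,fy=7,interpolation=cv2.INTER_CUBIC))
```

```text
384 ((474.8089904785156, -162.4429168701172), (28.988801956176758, 39.10841369628906), 80.28329467773438)
```

View pics/f.png

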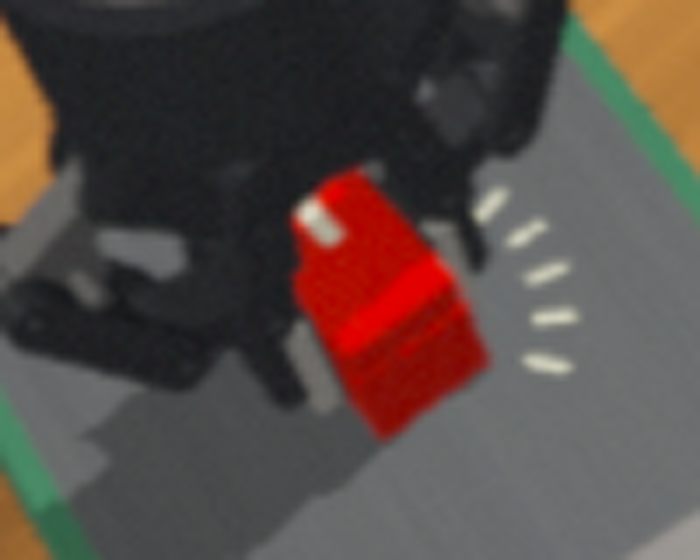

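The picture shows the knob flush on the panel with its white pointer up-left at (320,220). The knob's measured heading is 170.3°, against 164.7° for the mark. The pointer leads the shaft by the key play, which is about 8°, so I'll feel on for the stop.

>>> {"name": "arm_command", "arguments": {
  "commands": [
    {"xyz": [0, 0, 0], "yaw": -2, "grip": -1},
    {"xyz": [0, 0, 0], "yaw": 0, "grip": -1}
  ]
}}

```text
time_s: 22.2
tool_pos: [0.4721, -0.1603, 0.079]
tcp_rot: [-2.355, -2.058, -0.04]
wrist_force: [-0.2, -0.6, -0.4]
grip_width: 0.0277
```

```bash
python3 -c "
from h import *
to([.4715,-.1614,.0788],74.7)"
```

```text
t 22.2 tcp [ 0.4721 -0.1603  0.079 ] psi 82.3 tilt [ 0.01   0.027 -1.   ] F [-0.2 -0.6 -0.4] T [-0.06  0.05 -0.03] w 0.0277 q [-0.57  0.64  1.88  0.05  0.62 -2.04]
shift [-0.0012 -0.0005  0.0001] yaw 7.6
```

>>> {"name": "arm_command", "arguments": {
  "commands": [
    {"xyz": [0, 0, 0], "yaw": -2, "grip": -1},
    {"xyz": [0, 0, 0], "yaw": 0, "grip": -1}
  ]
}}

```text
time_s: 22.37
tool_pos: [0.4722, -0.1603, 0.079]
tcp_rot: [-2.322, -2.096, -0.04]
wrist_force: [0.2, -0.3, -0.8]
grip_width: 0.0271
```

```bash
python3 -c "
from h import *
to([.4715,-.1614,.0788],74.7)"
```

```text
t 22.37 tcp [ 0.4722 -0.1603  0.079 ] psi 84.1 tilt [ 0.01   0.027 -1.   ] F [ 0.2 -0.3 -0.8] T [0.02 0.07 0.  ] w 0.0271 q [-0.57  0.64  1.88  0.05  0.62 -2.08]
shift [-0.0012 -0.0005  0.0002] yaw 9.4
```

>>> {"name": "arm_command", "arguments": {
  "commands": [
    {"xyz": [0, 0, 0], "yaw": -2, "grip": -1},
    {"xyz": [0, 0, 0], "yaw": 0, "grip": -1}
  ]
}}

```text
time_s: 22.53
tool_pos: [0.4721, -0.1602, 0.079]
tcp_rot: [-2.289, -2.132, -0.041]
wrist_force: [0.2, 0.2, -0.7]
grip_width: 0.0277
```

```bash
cat >> h.py <<'E'
def kn():
    n='scene'; im,d=snapshot(n); P=cloud(n,d); hsv=cv2.cvtColor(im,cv2.COLOR_BGR2HSV).astype(int)
    m=(np.abs(P[...,2]-.098)<.004)&((hsv[...,0]<8)|(hsv[...,0]>172))&(hsv[...,1]>140)&(np.hypot(P[...,0]-.471,P[...,1]+.1615)<.04)
    print(m.sum(),P[m][:,2].mean().round(4),cv2.minAreaRect((P[m][:,:2]*1000).astype(np.float32)))
E
python3 -c "
from h import *
to([.4715,-.1614,.0788],74.7); kn()"
```

```text
t 22.53 tcp [ 0.4721 -0.1602  0.079 ] psi 85.9 tilt [ 0.01   0.027 -1.   ] F [ 0.2  0.2 -0.7] T [-0.03  0.06 -0.03] w 0.0277 q [-0.57  0.64  1.88  0.05  0.62 -2.11]
shift [-0.0012 -0.0005  0.0001] yaw 11.2
362 0.0981 ((476.01702880859375, -162.19570922851562), (27.79332160949707, 37.484619140625), 83.02661895751953)
```

>>> {"name": "arm_command", "arguments": {
  "commands": [
    {"xyz": [0, 0, 0], "yaw": -2, "grip": -1}
  ]
}}

```text
time_s: 22.67
tool_pos: [0.4721, -0.1602, 0.079]
tcp_rot: [-2.254, -2.169, -0.041]
wrist_force: [-0.1, -0.9, -0.5]
grip_width: 0.0279
```

```bash
python3 -c "
from h import *
to([.4715,-.1614,.0788],74.7); kn()"
```

```text
t 22.67 tcp [ 0.4721 -0.1602  0.079 ] psi 87.8 tilt [ 0.01   0.027 -1.   ] F [-0.1 -0.9 -0.5] T [-0.05  0.13 -0.09] w 0.0279 q [-0.57  0.64  1.88  0.05  0.62 -2.14]
shift [-0.0012 -0.0005  0.0001] yaw 13.1
356 0.0982 ((475.8616943359375, -162.45021057128906), (28.66254425048828, 37.48426818847656), 88.87238311767578)
```

>>> {"name": "arm_command", "arguments": {
  "commands": [
    {"xyz": [0, 0, 0], "yaw": -1.5, "grip": -1}
  ]
}}

```text
time_s: 22.8
tool_pos: [0.4721, -0.1602, 0.079]
tcp_rot: [-2.225, -2.199, -0.041]
wrist_force: [0.5, 0.4, -1.5]
grip_width: 0.0274
```

```bash
python3 -c "
from h import *
to([.4715,-.1614,.0788],74.7)"
```

```text
t 22.8 tcp [ 0.4721 -0.1602  0.079 ] psi 89.3 tilt [ 0.01   0.028 -1.   ] F [ 0.5  0.4 -1.5] T [-0.07  0.14 -0.08] w 0.0274 q [-0.57  0.64  1.88  0.05  0.62 -2.17]
shift [-0.0012 -0.0006  0.0001] yaw 14.6
```

>>> {"name": "arm_command", "arguments": {
  "commands": [
    {"xyz": [0, 0, 0], "yaw": -1.5, "grip": -1}
  ]
}}

```text
time_s: 22.88
tool_pos: [0.4721, -0.1602, 0.079]
tcp_rot: [-2.197, -2.228, -0.042]
wrist_force: [-1.0, 0.2, -0.6]
grip_width: 0.0274
```

Run:
```python
from h import *
to([.4715,-.1614,.0788],74.7)
n='scene'; im,d=snapshot(n); kn()
u,v=proj(n,[.471,-.1615,.08]).astype(int)
cv2.imwrite('pics/g.png',cv2.resize(im[v-40:v+40,u-50:u+50],None,fx=7,fy=7,interpolation=cv2.INTER_CUBIC))
```

```text
t 22.88 tcp [ 0.4721 -0.1602  0.079 ] psi 90.8 tilt [ 0.01   0.028 -1.   ] F [-1.   0.2 -0.6] T [-0.08  0.08 -0.12] w 0.0274 q [-0.57  0.64  1.88  0.05  0.62 -2.19]
shift [-0.0012 -0.0006  0.0002] yaw 16.1
349 0.0982 ((476.47906494140625, -162.0024871826172), (36.67837905883789, 29.065603256225586), 1.62937331199646)
```

View pics/g.png

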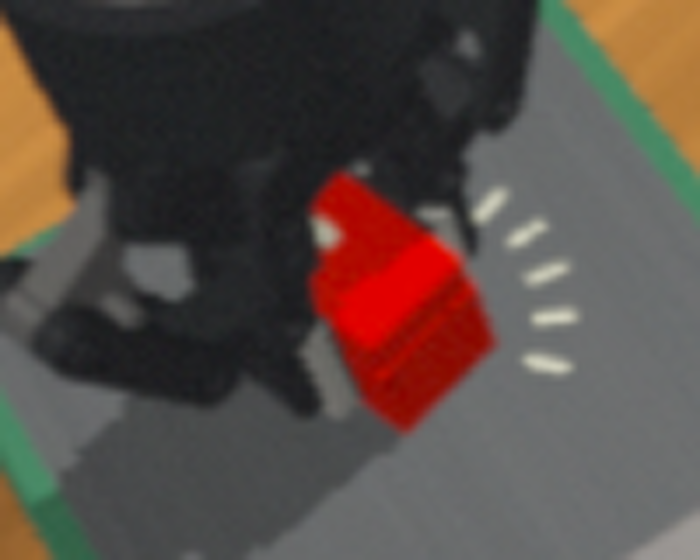

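The pointer is now about 16° past the mark. That is more than the key play of about 10°, and the torque is rising gently, so the shaft is at its stop. I'll turn back within the play so the pointer sits on the mark.

>>> {"name": "arm_command", "arguments": {
  "commands": [
    {"xyz": [0, 0, 0], "yaw": 3, "grip": -1},
    {"xyz": [0, 0, 0], "yaw": 3, "grip": -1},
    {"xyz": [0, 0, 0], "yaw": 3, "grip": -1}
  ]
}}

```text
time_s: 23.23
tool_pos: [0.4725, -0.1603, 0.0791]
tcp_rot: [-2.374, -2.036, -0.04]
wrist_force: [-1.2, -0.2, -1.5]
grip_width: 0.0277
```

```bash
python3 -c "
from h import *
to([.4713,-.1616,.0788],74.7)"
```

```text
t 23.23 tcp [ 0.4725 -0.1603  0.0791] psi 81.2 tilt [ 0.011  0.027 -1.   ] F [-1.2 -0.2 -1.5] T [ 0.02 -0.01  0.02] w 0.0277 q [-0.57  0.64  1.88  0.05  0.62 -2.03]
shift [-0.0015 -0.001   0.0002] yaw 6.5
```

>>> {"name": "arm_command", "arguments": {
  "commands": [
    {"xyz": [0, 0, 0], "yaw": 2, "grip": -1},
    {"xyz": [0, 0, 0], "yaw": 2, "grip": -1},
    {"xyz": [0, 0, 0], "yaw": 0, "grip": -1}
  ]
}}

```text
time_s: 23.48
tool_pos: [0.473, -0.1605, 0.0792]
tcp_rot: [-2.452, -1.942, -0.04]
wrist_force: [-0.3, -0.0, -1.2]
grip_width: 0.0276
```

```bash
python3 -c "
from h import *
to([.4713,-.1616,.0788],74.7);kn()"
```

```text
t 23.48 tcp [ 0.473  -0.1605  0.0792] psi 76.8 tilt [ 0.012  0.026 -1.   ] F [-0.3 -0.  -1.2] T [-0.03  0.01  0.01] w 0.0276 q [-0.57  0.64  1.88  0.05  0.62 -1.95]
shift [-0.0015 -0.0014  0.0003] yaw 2.1
394 0.0984 ((476.302490234375, -163.09837341308594), (28.42691421508789, 39.66486358642578), 75.7773208618164)
```

>>> {"name": "arm_command", "arguments": {
  "commands": [
    {"xyz": [-0.0003, 0, 0.0005], "yaw": 1.5, "grip": -1},
    {"xyz": [0, 0, 0.0003], "yaw": 0, "grip": -1},
    {"xyz": [0, 0, 0], "yaw": 0, "grip": -1}
  ]
}}

```text
time_s: 23.78
tool_pos: [0.4731, -0.1609, 0.0789]
tcp_rot: [-2.475, -1.913, -0.04]
wrist_force: [-0.9, 0.1, -0.6]
grip_width: 0.0274
```

```bash
python3 -c "
from h import *
to([.4713,-.1616,.0788],74.7);kn()"
```

```text
t 23.78 tcp [ 0.4731 -0.1609  0.0789] psi 75.4 tilt [ 0.012  0.026 -1.   ] F [-0.9  0.1 -0.6] T [0.   0.04 0.03] w 0.0274 q [-0.57  0.64  1.88  0.05  0.62 -1.92]
shift [-0.0011 -0.0016  0.0001] yaw 0.7
401 0.0982 ((476.0983581542969, -163.67552185058594), (28.341293334960938, 39.09515380859375), 73.79828643798828)
```

>>> {"name": "arm_command", "arguments": {
  "commands": [
    {"xyz": [0, 0, 0], "yaw": 0, "grip": -0.2},
    {"xyz": [0, 0, 0], "yaw": 0, "grip": 0},
    {"xyz": [0, 0, 0], "yaw": 0, "grip": 0.3},
    {"xyz": [0, 0, 0], "yaw": 0, "grip": 0.6},
    {"xyz": [0, 0, 0], "yaw": 0, "grip": 0.6},
    {"xyz": [0, 0, -0.005], "yaw": 0, "grip": 0.6},
    {"xyz": [0, 0, -0.01], "yaw": 0, "grip": 0.6},
    {"xyz": [0, 0, -0.02], "yaw": 0, "grip": 0.6},
    {"xyz": [0, 0, -0.03], "yaw": 0, "grip": 0.6},
    {"xyz": [0, 0, -0.03], "yaw": 0, "grip": 0.6}
  ]
}}

```text
time_s: 24.67
tool_pos: [0.4686, -0.1615, 0.1731]
tcp_rot: [-2.464, -1.906, -0.032]
wrist_force: [1.4, 0.1, -0.3]
grip_width: 0.0679
```

>>> {"name": "arm_command", "arguments": {
  "commands": [
    {"xyz": [0.03, 0, -0.02], "yaw": 0, "grip": 0.6},
    {"xyz": [0.04, 0, 0], "yaw": 0, "grip": 0.6},
    {"xyz": [0.04, 0, 0], "yaw": 0, "grip": 0.6},
    {"xyz": [0.04, 0, 0], "yaw": 0, "grip": 0.6},
    {"xyz": [0, 0, 0], "yaw": 0, "grip": 0.6}
  ]
}}

```text
time_s: 25.08
tool_pos: [0.5135, -0.0173, 0.2119]
tcp_rot: [-2.489, -1.908, -0.052]
wrist_force: [-0.8, 0.3, -0.4]
grip_width: 0.0683
```

Run:
```python
from h import *
st(); kn()
for n in ('top','scene'):
    im,d=snapshot(n); P=cloud(n,d)
    if n=='top':
        m=(P[...,2]>.09)&(P[...,2]<.11)&(np.hypot(P[...,0]-.471,P[...,1]+.1615)<.04); print(m.sum(),P[m].mean(0).round(4),cv2.minAreaRect((P[m][:,:2]*1000).astype(np.float32)))
    u,v=proj(n,[.471,-.1615,.08]).astype(int)
    cv2.imwrite(f'pics/s_{n}.png',cv2.resize(im[v-40:v+40,u-40:u+40],None,fx=5,fy=5,interpolation=cv2.INTER_CUBIC))
    for k in ('red_knob','pointer','off_mark'):
        for r in landmark_of(n,k):
            if r['xyz'][1]<-.1: print(n,k,np.round(r['xyz'],4),round(r['confidence'],2))
cv2.imwrite('pics/i.png',np.hstack([cv2.imread('pics/s_top.png'),cv2.imread('pics/s_scene.png')]))
```

```text
t 25.08 tcp [ 0.5135 -0.0173  0.2119] psi 75.0 tilt [ 0.024  0.024 -0.999] F [-0.8  0.3 -0.4] T [-0.01  0.07  0.03] w 0.0683 q [-0.27  0.42  1.76  0.04  0.94 -1.6 ]
495 0.0974 ((471.7613220214844, -162.05491638183594), (28.029802322387695, 48.4685173034668), 74.84364318847656)
0 [nan nan nan] ((0.0, 0.0), (0.0, 0.0), 0.0)
top off_mark [ 0.4436 -0.1554  0.0608] 0.68
top off_mark [ 0.4712 -0.1542  0.083 ] 0.17
scene red_knob [ 0.4749 -0.1586  0.0637] 0.9
scene pointer [ 0.4486 -0.1509  0.0604] 0.8
scene off_mark [ 0.4428 -0.1527  0.0602] 0.71<stdin>:6: RuntimeWarning: Mean of empty slice.
  ret = um.true_divide(
```

View pics/i.png

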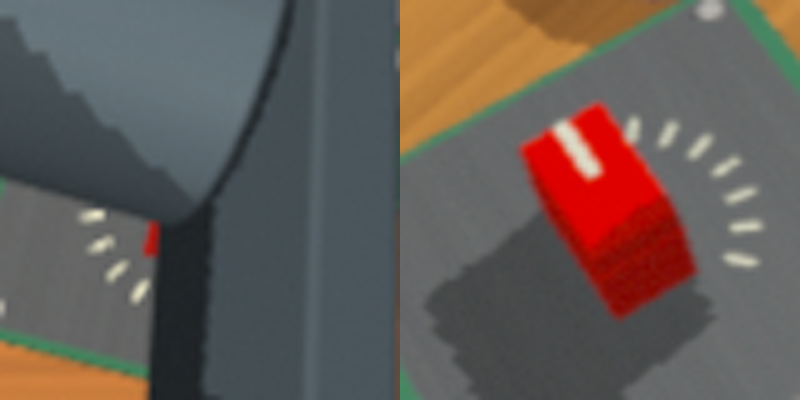

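The picture shows the knob upright and flush on the panel, with its white pointer in the scene view at (575,150) aimed at the off mark. Its measured long axis is 74.8° against the box's 74.7°, and the gripper is clear. Handing in.

```bash
python3 -c "
from h import *
print(workorder.finish_job())"
```

```text
the job is handed in; nothing more can be done
None
```

I fitted the red knob on the D-shaft, turned it to off and let go. The job was handed in at about 25 s of the 72 s allowed.

- **Knob chosen:** I took the one on the mat, the farthest of the four from the base.
- **Fitting:** I lined its pointer up with the flat I had seen in the pictures. It slid straight home without needing a search, and I felt the panel at about 7 N.
- **Turning off:** I turned it slowly anticlockwise about 100°, to roughly 16° past the red mark. I then turned it back about 15° so the pointer sits on the mark.

**Last checks:**
- The scene picture shows the knob upright and flush, with its top at 0.097–0.098 m against an expected 0.098 m.
- Its long axis measured 74.8°, and the off direction is 74.7°.
- The gripper was clear, and no reading I took went above about 7 N.

**Less certain:**
- I never felt a sharp torque rise at the off stop, only about 0.1 N m. I took the shaft to be at the stop because the pointer had gone further past the mark than the key play of about 10° allows.
- The top camera was blocked by the arm at the end, so the final angle comes from the scene camera alone.
- I did not re-measure the cap, gear or tin at the end. The arm never went near them at low height.

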